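# Register a blank panel in the corner stop and stamp it

## Robot

A 7-joint arm with a two-finger parallel gripper is mounted at the origin on a cart in front of the work surface, level with it; the furniture and walls round the work are solid. World frame = base frame: x ahead of the robot, y to its left, z up, the work surface at z = 0. Lengths are in m, angles in rad, forces in N, time in s.
With the tool pointing down it reaches from about 0.35 to 0.9 m from the base axis. Payload 8.1 kg.
Tool frame: the origin (TCP) lies at the very end of the fingers, on their centre line; the grasp point (between the pads) lies 19 mm behind it; z points along the fingers, x is the direction in which the jaws open and shut, and the axes are right-handed (so a half turn about z gives the same grasp; the last joint's range is limited). The gripper opens to 92 mm and grips with 3 to 60 N. Pads are 19 mm wide; open, the fingers measure 130 mm over their backs; the gripper's body (75 mm by 190 mm) begins 47 mm behind the grasp point.
Start: joints at [1.193, 0.434, 0.025, 1.573, -0.012, 1.134, -0.075], TCP at [0.17, -0.602, 0.227] pointing down, gripper open.
Joint ranges: [-2.62, 2.62], [-0.44, 2.09], [-1.27, 1.32], [0.08, 2.57], [-1.32, 4.46], [0.12, 2], [-2.74, 2.74]. Speed limits (rad/s): [2.22, 2.22, 3.01, 3.01, 3.14, 3.14, 3.14].

## Interface

Orientations are given as a rotation vector (axis times angle).
In Python, from cell import status, viewer, arm gives the robot as it stands.
- The arm moves only by the tool jog_arm, never from a script. Its argument "commands" is text: rows parted by semicolons, each of 7 numbers parted by spaces: the closure, from -1 (fully open) to 1 (shut), then the shift along the world's x, y, z normalised to -1 to 1, where 1 is 0.3 m, then the turn, a rotation vector about the world's x, y, z normalised to -1 to 1, where 1 is 2 pi rad. In form: jaw dx dy dz wx wy wz; .... A call has exactly 5 rows; each row shifts and turns the commanded pose from where the row before left it; what a row does not reach is not made up. A row lasts 1/10 s, in which the tool goes at most 50 mm and 8.59 degrees, less where a joint would pass 70% of its speed; a pose out of reach is approached as far as the arm can. A call with a number of a shift or a turn outside -1 to 1 is refused whole. A call with a gripper value outside its range is refused whole. The fingers move at their own pace and stop on an object; "force" is the grip in N (left out, the last holds). Time passes only in rows, so rows that do not move let the fingers close, or fill a call up. It gives the time, the measured TCP pose, the force and the opening at its end, in the units of the state.
- status.observe(): the state, without advancing time (a new reading comes with each control period).
- viewer.get_image(name): name is "scene" or "top"; returns a dict with "pixels" (384x512x3 uint8, red, green, blue), "z_map" (384x512 float32, m along the optical axis (not along the pixel's ray), 0 where there is no reading), "camera_matrix" (3x3 intrinsics, pixels), "R" (3x3) and "t" (3): a world point X has camera coordinates R X + t. Camera axes: x right, y down, z forward; pixel columns grow to the right and rows downward; lengths in m; the calibration is good to about 2 mm. A picture is of the moment at which its call begins.
- arm.sign_off(): hands the job in, once; it reports no verdict.
The state is a dict: "clock": time; "joints": joint angles; "dq": joint speeds; "joint_efforts": joint torques, N m; "position": TCP position; "ee_rot": TCP orientation; "force": force on the tool from outside, world axes, zero at the start; "ft_torque": the same for the moment, N m; "width": opening from 0.0 (shut) to 1.0 (fully open).
Only numpy, scipy, OpenCV 4.12 (cv2) and the standard library are available. Lean on these libraries where they do the work, as an engineer would, in place of code of your own. Each camera call takes 0.05 s, during which the arm holds its last target. There are 200 camera calls.

## Task

Push the blank framed panel home into the inside corner of the wooden L-shaped stop, so that it lies flat on the table snug against both fences; it is too wide to grip, so do it gently, without ramming the fences. Then press the sprung stamp over that corner down until its foot bears on the panel, keep it pressed firmly there for a moment without forcing it, and let it spring back up. Do not let the foot press on the panel before the panel is home, leave it home at the end, and do not disturb the tape roll, the paint jar and the paint tube standing by.

Things in the scene. Friction and masses are not known exactly. Their poses are not given: they have to be found in the camera images.
- panel: blank square artist's panel in a pale wooden frame, 186 x 186 x 38 mm, about 0.35 kg, lying loose, face up. Origin: centre of its underside; x and y along its sides, z up. The face inside the frame lies 4 mm below the frame's top, 34 mm above the table. Too wide to grip: push it at its sides.
- jig: fixed wooden L-shaped stop. Origin: inside corner of its fences at table height, z up. Fences lie along its y axis (inner face x = 0) and x axis (inner face y = 0), each from -200 to +22 mm, 22 wide, 26 high. The panel belongs on the -x, -y side; home is its centre 93 mm from both faces. Post (16 mm) at (26, 26), 101 tall; its arm carries a guide bush, 28 mm wide, z 83 to 105, at (-22, -22).
- stamp: sprung stamp sliding vertically in the bush at (-22, -22) mm of the stop. Origin: underside centre of its 13 mm rubber foot, 50 mm above the table when up. Round black head, 36 mm wide; its flat top is 90 mm above the origin. Pushed down it resists 2 to 4 N and meets the face of a panel that is home after 16 mm (without a panel it could go 21 mm); released, it springs back up. z up.
- tape: roll of masking tape, 100 mm across, 25 mm high, lying flat; a bystander. Origin: centre of its underside.
- jar: white plastic paint jar with a dark lid, 64 mm across, 66 mm high, standing; a bystander. Origin: centre of its underside.
- tube: white paint tube, 134 x 33 x 24 mm, lying along its y axis; a bystander. Origin: centre of its underside.

How it is judged:
On the way, in this order (a step that is already met when the one before it is completed fails the run):
1. the panel lies home in the corner, against both fences (x of panel in the frame of jig between -0.096 and -0.089 m and y of panel in the frame of jig between -0.096 and -0.089 m and angle between panel's own z axis and vertical below 0.03 rad and height (world z) of panel below 0.004 m and (angle between the x axis of panel and the x axis of jig, either way round below 0.02 rad or angle between the x axis of panel and the y axis of jig, either way round below 0.02 rad)), for 0.2 s.
2. the stamp's foot is pressed on the panel with at least 2.5 N while the panel is home (all of step 1 and contact force between stamp and panel above 2.5 N), for 0.15 s.
At the end, for the whole second after the job is handed in: The panel lies flat and at rest in the corner, its sides within 3 mm of both fences and parallel to them within 0.02 rad, and the stamp has sprung back to within 4 mm of its upper end (all of step 1 and z of stamp in the frame of jig above 0.046 m and linear speed of panel below 0.01 m/s); the robot touches nothing.
It fails at once if the panel is rammed against the stop or the stamp is forced (over 45 N) (contact force between panel and jig above 45 N).
It fails at once if the stamp presses on the panel (over 1 N) while it is not home (contact force between stamp and panel above 1 N and not (x of panel in the frame of jig between -0.096 and -0.089 m and y of panel in the frame of jig between -0.096 and -0.089 m and angle between panel's own z axis and vertical below 0.03 rad and height (world z) of panel below 0.004 m and (angle between the x axis of panel and the x axis of jig, either way round below 0.02 rad or angle between the x axis of panel and the y axis of jig, either way round below 0.02 rad))).
It fails at once if the tape roll is moved more than 20 mm (distance of tape from where it was at the start of the episode above 0.02 m).
It fails at once if the paint jar is moved more than 20 mm (distance of jar from where it was at the start of the episode above 0.02 m).
It fails at once if the paint tube is moved more than 20 mm (distance of tube from where it was at the start of the episode above 0.02 m).
It also fails if it takes over 67 s, if anything falls off the work surface, if the arm or the gripper's body presses on something with over 40 N, if the wrist force passes 120 N, or if a joint passes its speed limit or range.

## Working session

There is one attempt and no reset: what is moved stays moved. The work goes in short steps, Python scripts to look and compute and a tool call to move; the robot and the scene stay as the last step left them, time stands still between calls to the robot, and variables do not carry over. Pictures are saved under pics/ and viewed, about 8 in all and at most 12, crops included, and the job is handed in when it is done.

Besides the shell and the picture viewer there is one more tool, called as a command line: name --argument value ..., lists and objects as JSON in quotes. jog_arm: Moves the arm, as the interface text tells. Scaled input: -1 to 1 covers 0.3 m each way for a shift and 2 pi rad each way for a turn. Its arguments: {"type":"object","properties":{"commands":{"type":"string"},"force":{"type":"number"}},"required":["commands"]}

```bash
mkdir -p pics; ls
python3 - <<'E'
from cell import status, viewer
import cv2,numpy as np
print(status.observe())
for n in ["top","scene"]:
    d=viewer.get_image(n); np.savez(f"pics/{n}0.npz",**d)
    cv2.imwrite(f"pics/{n}0.png",cv2.resize(d["pixels"][:,:,::-1],(800,600),interpolation=cv2.INTER_CUBIC))
    print(n,d["camera_matrix"],d["R"],d["t"])
E
```

```text
pics
{'clock': 0.0, 'joints': array([ 1.19339108,  0.43518519,  0.02496266,  1.57409082, -0.01156536,
        1.13398108, -0.07507795]), 'dq': array([ 2.74659067e-04,  2.85683981e-03, -7.78908623e-05,  2.83391230e-04,
       -1.75881362e-03,  8.51354301e-05, -4.76330972e-04]), 'joint_efforts': array([-3.66557078e-04, -6.67852736e+01,  9.84776504e-01, -3.14468157e+01,
       -6.05527614e-02,  4.27270797e-02,  1.58428625e-04]), 'position': array([ 0.16940394, -0.60108355,  0.22597076]), 'ee_rot': array([-2.50413141e+00,  1.89579014e+00,  2.04836285e-03]), 'force': array([-0.15646253, -0.09452107,  0.8037747 ]), 'ft_torque': array([-0.00613774, -0.02062947,  0.03178222]), 'width': 1.0024140413752713}
top [[377.19552889   0.         258.17426525]
 [  0.         377.19552889 187.88554498]
 [  0.           0.           1.        ]] [[-0.0186481  -0.9994549   0.02724247]
 [-0.98606162  0.01387893 -0.16580066]
 [ 0.16533218 -0.02995462 -0.98578293]] [-0.0521861   0.60057319  0.9629926 ]
scene [[362.56144333   0.         258.16796416]
 [  0.         362.56144333 194.64194549]
 [  0.           0.           1.        ]] [[-0.64608355 -0.76315255  0.01319943]
 [-0.48222905  0.39472747 -0.7820776 ]
 [ 0.59163434 -0.51165262 -0.62304126]] [0.35937819 0.32712075 0.67186814]
```

View pics/top0.png

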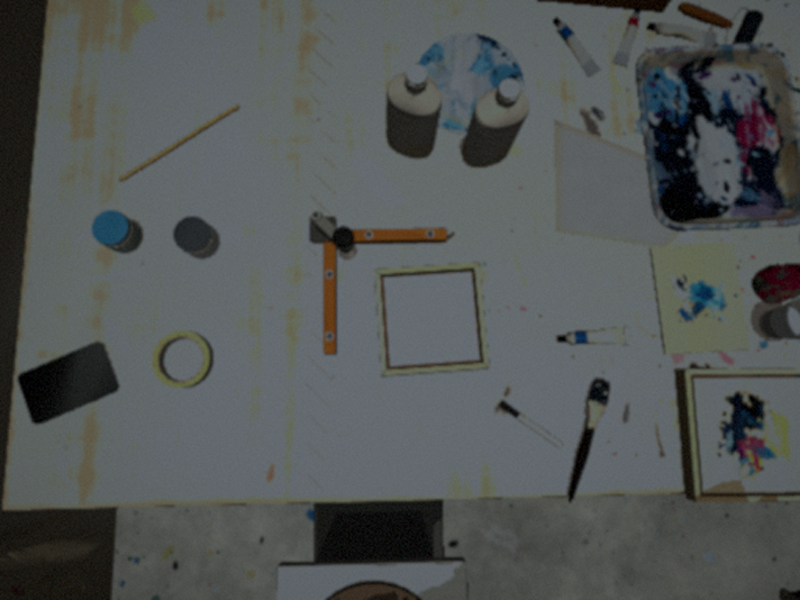

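View pics/scene0.png

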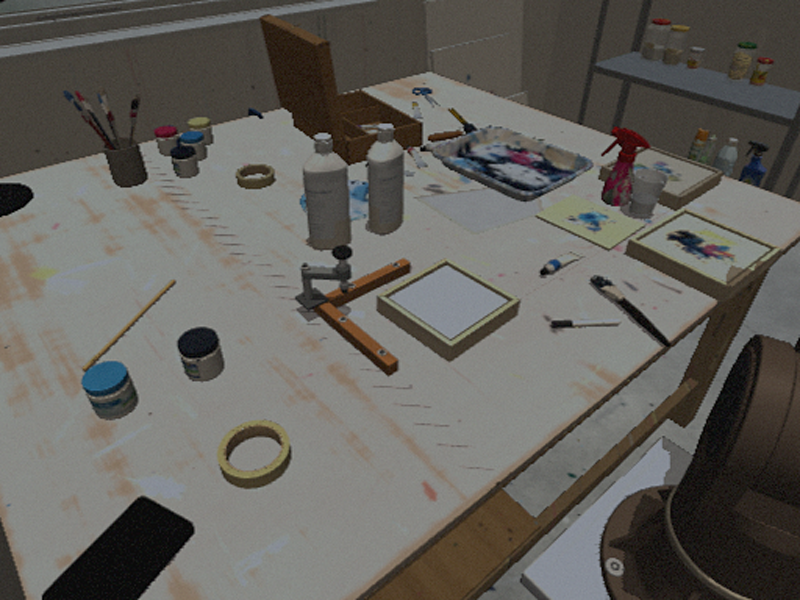

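```bash
cat > h.py <<'E'
import numpy as np,cv2
def world(d):
    K,R,t,z=d["camera_matrix"],d["R"],d["t"],d["z_map"].astype(float)
    v,u=np.mgrid[:z.shape[0],:z.shape[1]]
    c=np.stack([(u-K[0,2])/K[0,0]*z,(v-K[1,2])/K[1,1]*z,z],-1)
    W=(c-t)@R; W[z==0]=np.nan; return W
def ray(d,px,h):   # full-res pixel -> world at height h
    K,R,t=d["camera_matrix"],d["R"],d["t"]
    r=R.T@np.linalg.solve(K,[px[0],px[1],1]); o=-R.T@t
    return o+r*(h-o[2])/r[2]
def masks(d):
    W=world(d); hsv=cv2.cvtColor(d["pixels"],cv2.COLOR_RGB2HSV)
    return W,hsv
def measure(d):
    W,hsv=masks(d); x,y,z=np.moveaxis(W,-1,0)
    roi=(x>.2)&(x<.8)&(y>-.35)&(y<.2)
    org=roi&(hsv[...,0]>5)&(hsv[...,0]<18)&(hsv[...,1]>130)&(z>.012)&(z<.04)
    pan=roi&(z>.022)&(z<.05)&~org
    pan=cv2.morphologyEx(pan.astype(np.uint8),cv2.MORPH_OPEN,np.ones((9,9)))
    n,l,s,_=cv2.connectedComponentsWithStats(pan); k=1+s[1:,4].argmax()
    P=[]
    c=max(cv2.findContours((l==k).astype(np.uint8),0,1)[0],key=len)[:,0]
    pts=np.array([ray(d,p,.038)[:2] for p in c],np.float32)
    print("panel n",s[k,4],cv2.minAreaRect(pts),"z",np.nanmedian(z[l==k]))
    q=np.array([ray(d,p,.026)[:2] for p in np.argwhere(org)[:,::-1]])
    print("orange",len(q),q.min(0),q.max(0))
    st=roi&(z>.12)&(z<.16); 
    if st.any(): print("head",st.sum(),np.array([ray(d,p,.14)[:2] for p in np.argwhere(st)[:,::-1]]).mean(0), W[st].mean(0))
    return q,pts
E
python3 - <<'E'
import numpy as np,cv2
from h import *
for n in ["top","scene"]:
    d=dict(np.load(f"pics/{n}0.npz")); q,p=measure(d)
    if n=="top":
        # split two fences: x-running arm (y near max) and y-running arm (x near max)
        ym,xm=np.percentile(q[:,1],97),np.percentile(q[:,0],97)
        a=q[(q[:,0]<xm-.06)]; b=q[(q[:,1]<ym-.06)]
        for w in (a,b): print(w.shape,np.median(w,0),cv2.minAreaRect(w.astype(np.float32)))
        for nm,px,h in [("tape",(183,359),.025),("jarlid",(193,235),.066),("tube",(592,337),.02)]:
            print(nm,ray(d,np.array(px)*.64,h))
    i=[(0,0)]
d=dict(np.load("pics/top0.npz"))
im=cv2.convertScaleAbs(d["pixels"][130:250,180:320,::-1],alpha=2)
cv2.imwrite("pics/crop0.png",cv2.resize(im,(700,600),interpolation=cv2.INTER_CUBIC))
E
```

```text
panel n 3190 ((0.5596576929092407, -0.10932257771492004), (0.15551018714904785, 0.15504992008209229), 3.1255640983581543) z 0.03286391362706663
orange 792 [ 0.50384022 -0.14012339] [0.7209236  0.07806261]
head 156 [0.67913066 0.03479673] [0.67956934 0.03491572 0.13836835]
(325, 2) [0.58047773 0.06668488] ((0.5813000798225403, 0.0668196901679039), (0.1549317091703415, 0.016558103263378143), 0.04086781665682793)
(341, 2) [ 0.70940668 -0.05878896] ((0.7100257873535156, -0.06301889568567276), (0.15418727695941925, 0.020226290449500084), 89.37080383300781)
tape [0.49552979 0.31740903 0.025     ]
jarlid [0.70345177 0.29556376 0.066     ]
tube [ 0.52231475 -0.39487282  0.02      ]
panel n 2769 ((0.5515545606613159, -0.10074280202388763), (0.19560456275939941, 0.1986667513847351), 3.066117525100708) z 0.03337936705448033
orange 755 [ 0.24466818 -0.33015421] [0.71967137 0.0898463 ]
head 106 [0.66942234 0.04281099] [0.67369291 0.03999875 0.13660737]
```

View pics/crop0.png

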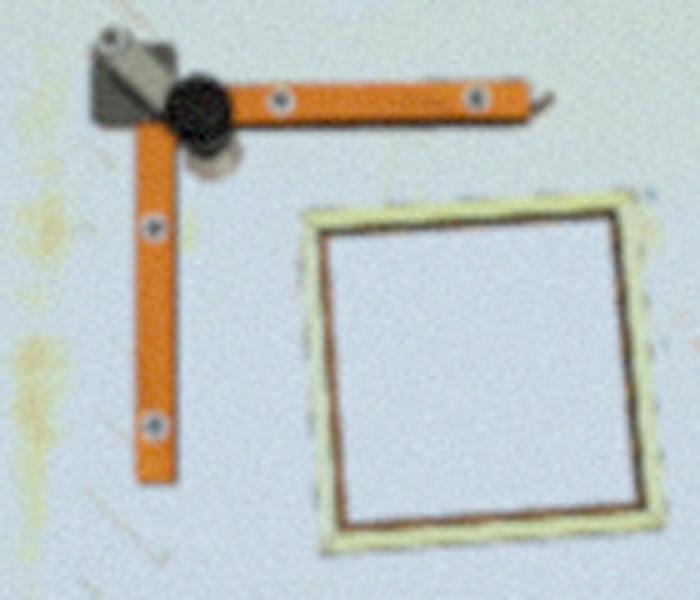

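Run:
```python
import numpy as np
from h import *
d=dict(np.load("pics/top0.npz"))
f=lambda p,h: ray(d,(np.array(p)+.5)/5-.5+[180,130],h)[:2].round(4)
for p in [(303,212),(632,195),(663,520),(322,548)]: print("panel",f(p,.038))
for p in [(176,200),(176,483),(137,483),(250,121),(528,120),(528,82)]: print("jig",f(p,.026))
print("head",f((201,107),.14))
```

```text
panel [ 0.6466 -0.014 ]
panel [ 0.6538 -0.1952]
panel [ 0.4756 -0.2048]
panel [ 0.464  -0.0221]
jig [0.6568 0.0564]
jig [0.5006 0.0563]
jig [0.5009 0.0773]
jig [0.7014 0.0152]
jig [ 0.7002 -0.1404]
jig [ 0.7222 -0.141 ]
head [0.6788 0.0342]
```

jog_arm --commands "-1 0.058 0.109 -0.02 0 0 -0.0029; -1 0.058 0.109 -0.02 0 0 -0.0029; -1 0.058 0.109 -0.02 0 0 -0.0029; -1 0.058 0.109 -0.02 0 0 -0.0029; -1 0.058 0.109 -0.02 0 0 -0.0029"

```text
clock: 0.6
position: [0.257, -0.4365, 0.1963]
ee_rot: [-2.415, 2.009, 0.001]
force: [0.5, 0.0, 0.1]
width: 0.997
```

jog_arm --commands "-1 0.058 0.109 -0.02 0 0 -0.0029; -1 0.058 0.109 -0.02 0 0 -0.0029; -1 0.058 0.109 -0.02 0 0 -0.0029; -1 0.058 0.109 -0.02 0 0 -0.0029; -1 0.058 0.109 -0.02 0 0 -0.0029"

```text
clock: 1.1
position: [0.3439, -0.2731, 0.1664]
ee_rot: [2.321, -2.117, -0.0]
force: [0.3, -0.7, 1.6]
width: 1.001
```

jog_arm --commands "-1 0.058 0.109 -0.02 0 0 -0.0029; -1 0.058 0.109 -0.02 0 0 -0.0029; -1 0.058 0.109 -0.02 0 0 -0.0029; -1 0.058 0.109 -0.02 0 0 -0.0029; -1 0.058 0.109 -0.02 0 0 -0.0029"

```text
clock: 1.6
position: [0.4309, -0.1097, 0.1364]
ee_rot: [2.222, -2.221, -0.0]
force: [0.3, 0.3, -0.6]
width: 1.0
```

jog_arm --commands "-1 0 0 -0.08 0 0 0; -1 0 0 -0.08 0 0 0; -1 0 0 -0.08 0 0 0; -1 0 0 -0.08 0 0 0; -1 0 0 -0.08 0 0 0"

```text
clock: 2.1
position: [0.4304, -0.111, 0.0157]
ee_rot: [2.223, -2.22, -0.0]
force: [-0.0, -0.3, 0.3]
width: 1.001
```

jog_arm --commands "-1 0.02 0 0 0 0 0; -1 0.02 0 0 0 0 0; -1 0.02 0 0 0 0 0; -1 0.02 0 0 0 0 0; -1 0.02 0 0 0 0 0"

```text
clock: 2.6
position: [0.4614, -0.1111, 0.0175]
ee_rot: [-2.223, 2.219, -0.001]
force: [-1.3, 0.3, 1.9]
width: 1.0
```

Run:
```python
from cell import viewer,status
import cv2,numpy as np
d=viewer.get_image("top"); np.savez("pics/a.npz",**d)
im=cv2.convertScaleAbs(d["pixels"][130:270,170:330,::-1],alpha=2)
cv2.imwrite("pics/a.png",cv2.resize(im,(640,560),interpolation=cv2.INTER_CUBIC))
print(status.observe()["force"])
```

```text
[1.01209884 0.27848671 0.1159444 ]
```

View pics/a.png

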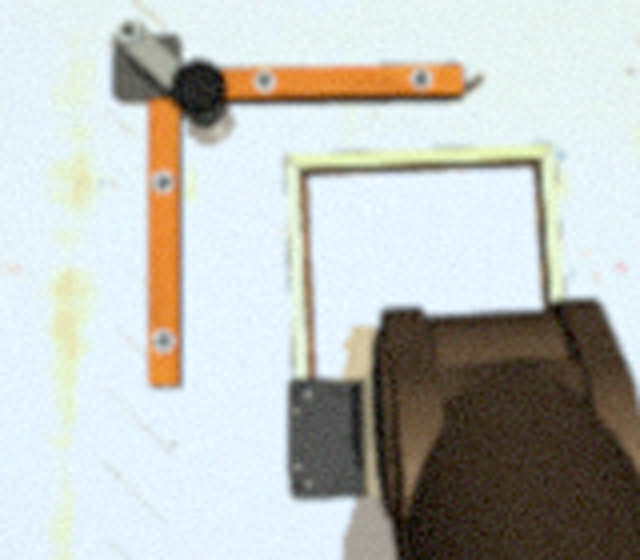

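jog_arm --commands "-1 0.022 0 0 0 0 0; -1 0.022 0 0 0 0 0; -1 0.022 0 0 0 0 0; -1 0.022 0 0 0 0 0; -1 0.022 0 0 0 0 0"

```text
clock: 3.15
position: [0.4941, -0.1111, 0.0167]
ee_rot: [2.223, -2.22, -0.0]
force: [-0.5, 0.1, 1.5]
width: 0.999
```

jog_arm --commands "-1 0.004 0 0 0 0 0; -1 0.004 0 0 0 0 0; -1 0.004 0 0 0 0 0; -1 0.004 0 0 0 0 0; -1 0.004 0 0 0 0 0"

```text
clock: 3.65
position: [0.4996, -0.1111, 0.0167]
ee_rot: [2.223, -2.22, -0.0]
force: [-0.7, 0.2, -0.6]
width: 0.998
```

jog_arm --commands "-1 0.002 0 0 0 0 0; -1 0.002 0 0 0 0 0; -1 0.002 0 0 0 0 0; -1 0.002 0 0 0 0 0; -1 0.002 0 0 0 0 0"

```text
clock: 4.15
position: [0.5026, -0.1111, 0.0167]
ee_rot: [2.223, -2.22, 0.0]
force: [-1.4, 0.5, 0.3]
width: 1.001
```

Run:
```python
from cell import viewer,status
import cv2,numpy as np
d=viewer.get_image("top"); np.savez("pics/b.npz",**d)
im=cv2.convertScaleAbs(d["pixels"][140:210,210:320,::-1],alpha=2)
cv2.imwrite("pics/b.png",cv2.resize(im,(770,490),interpolation=cv2.INTER_CUBIC))
print(status.observe()["force"])
```

```text
[-0.27554392 -0.28683456 -0.75313799]
```

View pics/b.png

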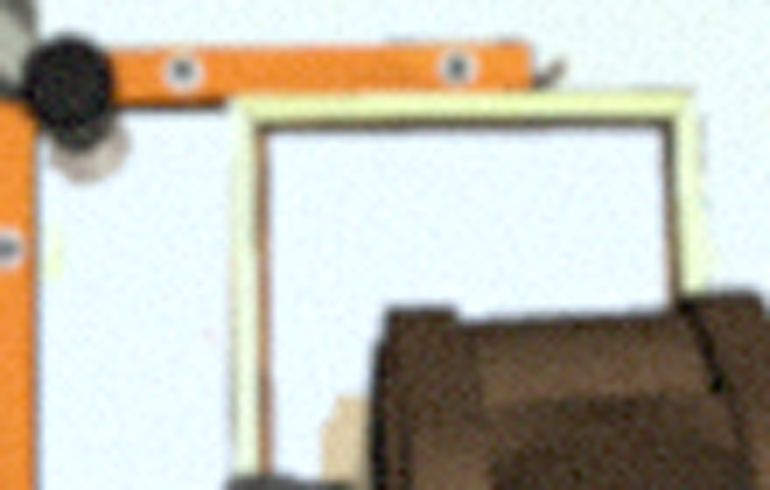

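jog_arm --commands "-1 0.002 0 0 0 0 0; -1 0.002 0 0 0 0 0; -1 0.002 0 0 0 0 0; -1 0.002 0 0 0 0 0; -1 0.002 0 0 0 0 0"

```text
clock: 4.7
position: [0.5048, -0.1111, 0.0167]
ee_rot: [2.222, -2.219, -0.002]
force: [-6.3, 0.3, 3.8]
width: 1.001
```

jog_arm --commands "-1 0.001 0 0 0 0 0; -1 0.001 0 0 0 0 0; -1 0.001 0 0 0 0 0; -1 0.001 0 0 0 0 0; -1 0 0 0 0 0 0"

```text
clock: 5.2
position: [0.5048, -0.1111, 0.0165]
ee_rot: [2.221, -2.218, -0.004]
force: [-6.9, 0.2, 5.5]
width: 1.003
```

jog_arm --commands "-1 -0.05 0 0 0 0 0; -1 -0.05 0 0.05 0 0 0; -1 0 0 0.1 0 0 0; -1 0 0 0.1 0 0 0; -1 0 0 0.1 0 0 0"

```text
clock: 5.7
position: [0.4773, -0.111, 0.1231]
ee_rot: [-2.222, 2.219, -0.002]
force: [0.7, -0.5, -0.0]
width: 0.999
```

jog_arm --commands "-1 0 -0.09 0 0 0 0.020833; -1 0 -0.09 0 0 0 0.020833; -1 0 -0.09 0 0 0 0.020833; -1 0.04 -0.09 0 0 0 0.020833; -1 0.04 -0.09 0 0 0 0.020833"

```text
clock: 6.2
position: [0.5016, -0.2475, 0.1221]
ee_rot: [-2.822, 1.38, -0.003]
force: [0.1, 0.1, 0.1]
width: 1.0
```

jog_arm --commands "-1 0.05 0 0 0 0 0.020833; -1 0.05 0 0 0 0 0.020833; -1 0.05 0 0 0 0 0.020833; -1 0.05 0 0 0 0 0.020833; -1 0.05 0 0 0 0 0.020833"

```text
clock: 6.7
position: [0.5771, -0.2463, 0.1219]
ee_rot: [-3.116, 0.4, -0.002]
force: [0.5, 0.9, -0.3]
width: 0.999
```

jog_arm --commands "-1 0.05 0 0 0 0 0.020833; -1 0.05 0 0 0 0 0.020833; -1 0.03 0 0 0 0 0; -1 0 0 0 0 0 0; -1 0 0 0 0 0 0"

```text
clock: 7.2
position: [0.6145, -0.246, 0.1216]
ee_rot: [-3.142, 0.002, 0.0]
force: [0.7, -0.3, -0.0]
width: 1.003
```

Run:
```python
from cell import viewer,status
import cv2,numpy as np
d=viewer.get_image("top"); np.savez("pics/c.npz",**d)
im=cv2.convertScaleAbs(d["pixels"][130:250,190:340,::-1],alpha=2)
cv2.imwrite("pics/c.png",cv2.resize(im,(750,600),interpolation=cv2.INTER_CUBIC))
s=status.observe(); print(s["force"],s["position"],s["ee_rot"],s["joints"])
```

```text
[-0.56688948  0.0311498   0.19014401] [ 0.61419882 -0.24616255  0.12164888] [ 3.14135092e+00 -1.72869491e-03 -7.32342911e-04] [ 0.62571751  0.64643417 -0.51728309  1.55997012  0.35515256  1.03041063
  0.00963869]
```

View pics/c.png

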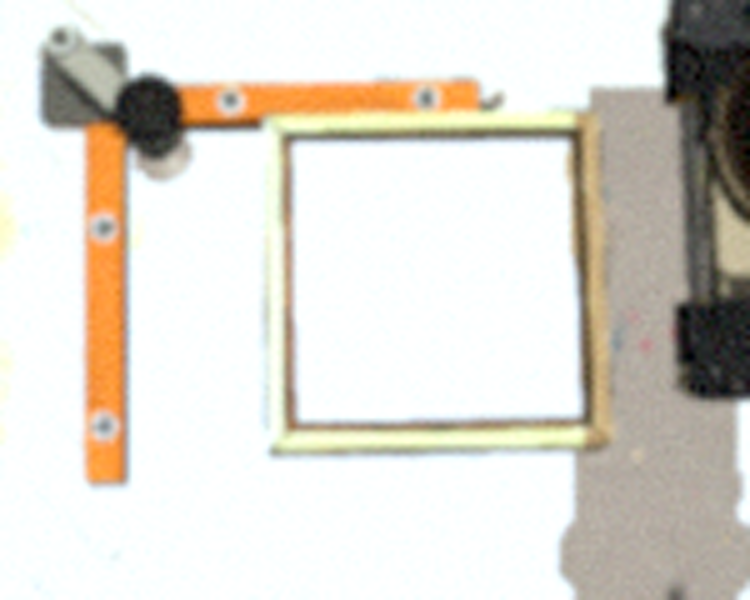

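jog_arm --commands "-1 0 0 -0.07 0 0 0; -1 0 0 -0.07 0 0 0; -1 0 0 -0.07 0 0 0; -1 0 0 -0.07 0 0 0; -1 0 0 -0.07 0 0 0"

```text
clock: 7.75
position: [0.6141, -0.2464, 0.0163]
ee_rot: [3.141, -0.001, 0.0]
force: [-0.2, -0.5, 0.5]
width: 1.001
```

jog_arm --commands "-1 0 0.025 0 0 0 0; -1 0 0.025 0 0 0 0; -1 0 0.025 0 0 0 0; -1 0 0.025 0 0 0 0; -1 0 0.02 0 0 0 0"

```text
clock: 8.25
position: [0.6155, -0.2095, 0.0179]
ee_rot: [3.141, 0.003, 0.003]
force: [-0.4, -2.0, 1.0]
width: 1.0
```

jog_arm --commands "-1 0 0.02 0 0 0 0; -1 0 0.02 0 0 0 0; -1 0 0.02 0 0 0 0; -1 0 0.02 0 0 0 0; -1 0 0.02 0 0 0 0"

```text
clock: 8.75
position: [0.6147, -0.1796, 0.0167]
ee_rot: [3.142, 0.002, -0.0]
force: [1.1, -2.2, 1.4]
width: 0.999
```

jog_arm --commands "-1 0 0.02 0 0 0 0; -1 0 0.02 0 0 0 0; -1 0 0.02 0 0 0 0; -1 0 0.01 0 0 0 0; -1 0 0.01 0 0 0 0"

```text
clock: 9.25
position: [0.6147, -0.1557, 0.0167]
ee_rot: [3.142, 0.003, -0.0]
force: [0.2, -1.1, 0.9]
width: 0.997
```

To go about 16 mm; slow down.

jog_arm --commands "-1 0 0.007 0 0 0 0; -1 0 0.007 0 0 0 0; -1 0 0.007 0 0 0 0; -1 0 0.006 0 0 0 0; -1 0 0.006 0 0 0 0"

```text
clock: 9.75
position: [0.6147, -0.146, 0.0167]
ee_rot: [-3.142, -0.002, 0.0]
force: [0.6, -0.7, -0.4]
width: 0.997
```

jog_arm --commands "-1 0 0.003 0 0 0 0; -1 0 0.003 0 0 0 0; -1 0 0.002 0 0 0 0; -1 0 0.002 0 0 0 0; -1 0 0.002 0 0 0 0"

```text
clock: 10.25
position: [0.6147, -0.1425, 0.0167]
ee_rot: [-3.142, -0.002, 0.0]
force: [-0.0, -1.1, -0.5]
width: 0.997
```

jog_arm --commands "-1 0 0.002 0 0 0 0; -1 0 0.002 0 0 0 0; -1 0 0.002 0 0 0 0; -1 0 0.001 0 0 0 0; -1 0 0.001 0 0 0 0"

```text
clock: 10.75
position: [0.6148, -0.1402, 0.0168]
ee_rot: [3.142, 0.002, 0.0]
force: [0.4, -0.6, -1.0]
width: 0.999
```

jog_arm --commands "-1 0 0.002 0 0 0 0; -1 0 0.002 0 0 0 0; -1 0 0.001 0 0 0 0; -1 0 0.001 0 0 0 0; -1 0 0 0 0 0 0"

```text
clock: 11.25
position: [0.6148, -0.1385, 0.0168]
ee_rot: [3.141, 0.002, 0.0]
force: [0.6, -1.0, 0.5]
width: 1.0
```

jog_arm --commands "-1 0 0.002 0 0 0 0; -1 0 0.002 0 0 0 0; -1 0 0.002 0 0 0 0; -1 0 0.001 0 0 0 0; -1 0 0 0 0 0 0"

```text
clock: 11.75
position: [0.6148, -0.1385, 0.0168]
ee_rot: [3.139, 0.001, 0.0]
force: [0.3, -7.4, -0.5]
width: 0.998
```

jog_arm --commands "-1 0 0.001 0 0 0 0; -1 0 0 0 0 0 0; -1 0 -0.05 0 0 0 0; -1 0 -0.05 0 0 0 0; -1 0 0 0.1 0 0 0"

```text
clock: 12.25
position: [0.6116, -0.1698, 0.0433]
ee_rot: [3.141, -0.004, -0.011]
force: [0.4, -0.8, -0.2]
width: 0.999
```

jog_arm --commands "-1 0 0 0.1 0 0 0; -1 0 -0.05 0.1 0 0 0; -1 -0.05 -0.05 0 0 0 -0.020833; -1 -0.08 -0.05 0 0 0 -0.020833; -1 -0.1 0 0 0 0 -0.020833"

```text
clock: 12.75
position: [0.5453, -0.2144, 0.1068]
ee_rot: [3.078, -0.625, 0.002]
force: [-0.2, -0.5, -0.4]
width: 1.0
```

jog_arm --commands "-1 -0.1 0.05 0 0 0 -0.020833; -1 -0.1 0.05 0 0 0 -0.020833; -1 -0.06 0.05 0 0 0 -0.020833; -1 0 0.05 0 0 0 -0.020833; -1 0 0.05 0 0 0 -0.020833"

```text
clock: 13.25
position: [0.4672, -0.1363, 0.1071]
ee_rot: [-2.716, 1.578, -0.0]
force: [1.8, 0.3, -0.0]
width: 0.999
```

jog_arm --commands "-1 0 0.05 0 0 0 -0.020833; -1 0 0.07 0 0 0 -0.020833; -1 0 0.07 0 0 0 -0.020833; -1 0 0.07 0 0 0 -0.020833; -1 0 0.05 0 0 0 0"

```text
clock: 13.75
position: [0.468, -0.042, 0.1069]
ee_rot: [-2.218, 2.224, 0.0]
force: [1.1, -0.4, 0.1]
width: 1.002
```

Run:
```python
from cell import viewer,status
import cv2,numpy as np
d=viewer.get_image("top"); np.savez("pics/e.npz",**d)
im=cv2.convertScaleAbs(d["pixels"][130:250,170:320,::-1],alpha=1.5)
cv2.imwrite("pics/e.png",cv2.resize(im,(750,600),interpolation=cv2.INTER_CUBIC))
s=status.observe(); print(s["force"],s["position"],s["ee_rot"],s["joints"])
```

```text
[0.16755605 1.73294998 0.5006625 ] [ 0.46804483 -0.03960391  0.10695487] [-2.22402659e+00  2.21672092e+00  1.40904511e-03] [ 0.14018714  0.34814303 -0.21062399  2.06989493  0.10431232  0.73284277
 -1.70326752]
```

View pics/e.png

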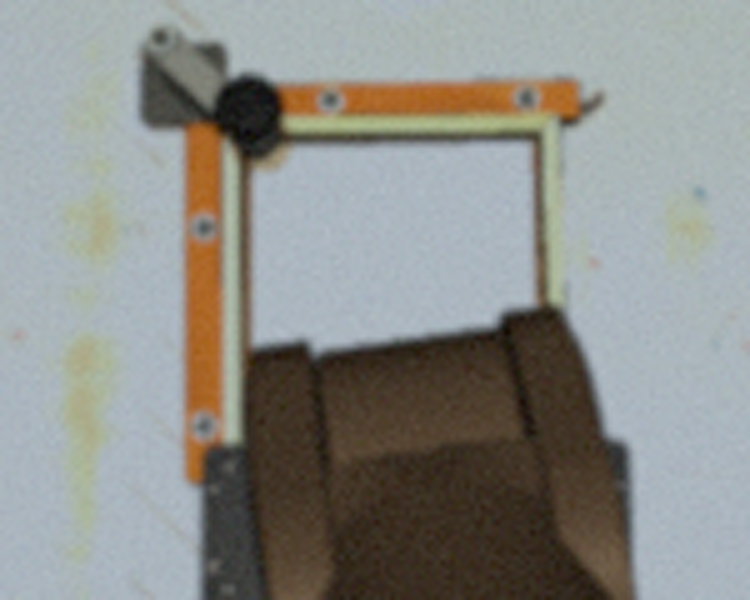

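jog_arm --commands "-1 0 0 -0.06 0 0 0; -1 0 0 -0.06 0 0 0; -1 0 0 -0.06 0 0 0; -1 0 0 -0.06 0 0 0; -1 0 0 -0.06 0 0 0"

```text
clock: 14.3
position: [0.468, -0.044, 0.0161]
ee_rot: [-2.222, 2.22, -0.0]
force: [-0.7, 0.7, 0.2]
width: 1.001
```

jog_arm --commands "-1 0.025 0 0 0 0 0; -1 0.025 0 0 0 0 0; -1 0.025 0 0 0 0 0; -1 0.02 0 0 0 0 0; -1 0.01 0 0 0 0 0"

```text
clock: 14.8
position: [0.5008, -0.043, 0.0175]
ee_rot: [-2.222, 2.219, -0.002]
force: [-0.5, -0.3, -0.2]
width: 1.001
```

jog_arm --commands "-1 0.003 0 0 0 0 0; -1 0.003 0 0 0 0 0; -1 0.003 0 0 0 0 0; -1 0.002 0 0 0 0 0; -1 0.002 0 0 0 0 0"

```text
clock: 15.3
position: [0.5031, -0.043, 0.0167]
ee_rot: [2.223, -2.22, -0.0]
force: [0.2, 0.0, -0.6]
width: 0.999
```

jog_arm --commands "-1 0.002 0 0 0 0 0; -1 0.002 0 0 0 0 0; -1 0.002 0 0 0 0 0; -1 0.002 0 0 0 0 0; -1 0.001 0 0 0 0 0"

```text
clock: 15.8
position: [0.5045, -0.043, 0.0165]
ee_rot: [2.222, -2.218, -0.003]
force: [-6.2, -0.2, 3.7]
width: 1.001
```

jog_arm --commands "-1 0.001 0 0 0 0 0; -1 0.001 0 0 0 0 0; -1 0.001 0 0 0 0 0; -1 0.001 0 0 0 0 0; -1 0 0 0 0 0 0"

```text
clock: 16.3
position: [0.5045, -0.043, 0.0163]
ee_rot: [2.221, -2.217, -0.005]
force: [-8.1, -0.9, 5.8]
width: 0.995
```

jog_arm --commands "-1 -0.05 0 0 0 0 0; -1 -0.05 0 0.05 0 0 0; -1 0 0 0.13 0 0 0; -1 0 0 0.13 0 0 0; -1 0 0 0.13 0 0 0"

```text
clock: 16.8
position: [0.4773, -0.0429, 0.1504]
ee_rot: [-2.222, 2.219, -0.001]
force: [1.2, -0.2, -0.6]
width: 1.001
```

jog_arm --commands "1 0 0 0.13 0 0 0; 1 0 0 0.06 0 0 0; 1 0.1 0.05 0 0 0 0; 1 0.1 0.05 0 0 0 0; 1 0.1 0.05 0 0 0 0"

```text
clock: 17.3
position: [0.5687, 0.0024, 0.2064]
ee_rot: [-2.221, 2.22, -0.002]
force: [0.1, 0.1, 0.1]
width: 0.616
```

jog_arm --commands "1 0.1 0.05 0 0 0 0; 1 0.1 0.05 0 0 0 0; 1 0.1 0 0 0 0 0; 1 0 0 0 0 0 0; 1 0 0 0 0 0 0"

```text
clock: 17.8
position: [0.6573, 0.0321, 0.2051]
ee_rot: [2.223, -2.22, -0.001]
force: [-0.3, -0.0, -0.0]
width: 0.18
```

jog_arm --commands "1 0.036 0.007 0 0 0 0; 1 0.036 0 0 0 0 0; 1 0 0 -0.05 0 0 0; 1 0 0 -0.05 0 0 0; 1 0 0 -0.04 0 0 0"

```text
clock: 18.3
position: [0.677, 0.0338, 0.1616]
ee_rot: [2.221, -2.219, -0.002]
force: [0.2, 0.4, -0.1]
width: 0.002
```

Run:
```python
from cell import viewer,status
import cv2,numpy as np
d=viewer.get_image("scene"); np.savez("pics/f.npz",**d)
im=cv2.convertScaleAbs(d["pixels"][110:250,150:340,::-1],alpha=1.7)
cv2.imwrite("pics/f.png",cv2.resize(im,(760,560),interpolation=cv2.INTER_CUBIC))
s=status.observe(); print(s["force"],s["position"],s["ee_rot"],s["width"])
```

```text
[-0.74353143  1.21059114 -1.59353041] [0.67610209 0.03367678 0.15953123] [ 2.220034   -2.2168745  -0.00496989] 0.0037195376680586654
```

View pics/f.png

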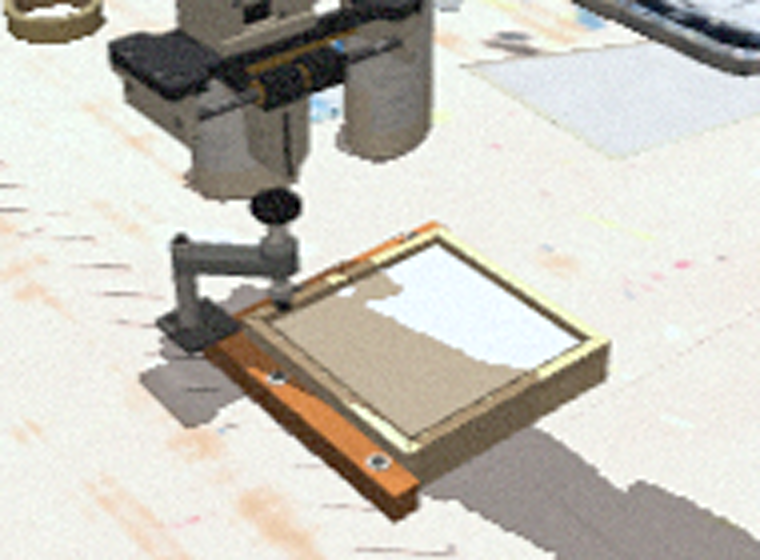

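jog_arm --commands "1 0.005 0 -0.02 0 0 0; 1 0 0 -0.02 0 0 0; 1 0 0 -0.01 0 0 0; 1 0 0 -0.01 0 0 0; 1 0 0 -0.01 0 0 0"

```text
clock: 18.85
position: [0.6804, 0.0342, 0.1429]
ee_rot: [-2.223, 2.22, -0.001]
force: [0.2, 0.3, 0.4]
width: 0.007
```

jog_arm --commands "1 0 0 -0.007 0 0 0; 1 0 0 -0.007 0 0 0; 1 0 0 -0.007 0 0 0; 1 0 0 -0.005 0 0 0; 1 0 0 -0.005 0 0 0"

```text
clock: 19.35
position: [0.6803, 0.0342, 0.1335]
ee_rot: [-2.223, 2.22, -0.0]
force: [-0.7, 0.2, 2.3]
width: 0.006
```

jog_arm --commands "1 0 0 -0.006 0 0 0; 1 0 0 -0.006 0 0 0; 1 0 0 -0.005 0 0 0; 1 0 0 -0.005 0 0 0; 1 0 0 -0.004 0 0 0"

```text
clock: 19.85
position: [0.6802, 0.0342, 0.1256]
ee_rot: [-2.223, 2.22, -0.0]
force: [-1.3, -0.1, 2.6]
width: 0.007
```

jog_arm --commands "1 0 0 -0.002 0 0 0; 1 0 0 -0.002 0 0 0; 1 0 0 -0.002 0 0 0; 1 0 0 -0.001 0 0 0; 1 0 0 0 0 0 0"

```text
clock: 20.35
position: [0.6803, 0.0341, 0.1239]
ee_rot: [-2.223, 2.22, -0.0]
force: [-1.0, -0.1, 5.2]
width: 0.005
```

jog_arm --commands "1 0 0 -0.002 0 0 0; 1 0 0 -0.002 0 0 0; 1 0 0 -0.001 0 0 0; 1 0 0 0 0 0 0; 1 0 0 0 0 0 0"

```text
clock: 20.85
position: [0.6804, 0.0342, 0.1238]
ee_rot: [-2.222, 2.219, -0.001]
force: [-5.4, -0.2, 14.8]
width: 0.007
```

jog_arm --commands "1 0 0 0 0 0 0; 1 0 0 0 0 0 0; 1 0 0 0 0 0 0; 1 0 0 0 0 0 0; 1 0 0 0 0 0 0"

```text
clock: 21.35
position: [0.6804, 0.0342, 0.1238]
ee_rot: [-2.222, 2.219, -0.001]
force: [-5.0, 0.4, 14.7]
width: 0.003
```

jog_arm --commands "1 0 0 0.01 0 0 0; 1 0 0 0.02 0 0 0; 1 0 0 0.03 0 0 0; 1 0 0 0.04 0 0 0; 1 0 0 0.05 0 0 0"

```text
clock: 21.85
position: [0.6797, 0.034, 0.1676]
ee_rot: [2.222, -2.219, -0.001]
force: [-0.8, 0.6, -0.1]
width: 0.004
```

jog_arm --commands "1 0 0 0.07 0 0 0; 1 0 0 0.07 0 0 0; 1 -0.1 -0.1 0 0 0 0; 1 -0.1 -0.1 0 0 0 0; 1 -0.1 -0.1 0 0 0 0"

```text
clock: 22.35
position: [0.5892, -0.0567, 0.2101]
ee_rot: [-2.223, 2.219, -0.001]
force: [-0.8, -0.7, -0.5]
width: 0.004
```

jog_arm --commands "1 -0.1 -0.12 0 0 0 0; 1 -0.1 -0.12 0 0 0 0; 1 -0.1 -0.12 0 0 0 0; 1 -0.1 -0.12 0 0 0 0; 1 0 -0.12 0 0 0 0"

```text
clock: 22.85
position: [0.4663, -0.2375, 0.2103]
ee_rot: [2.22, -2.221, -0.001]
force: [0.8, -0.3, -0.1]
width: 0.005
```

jog_arm --commands "1 0 -0.12 0 0 0 0; 1 0 -0.12 0 0 0 0; 1 0 -0.12 0 0 0 0; 1 0 0 0 0 0 0; 1 0 0 0 0 0 0"

```text
clock: 23.35
position: [0.47, -0.3445, 0.2096]
ee_rot: [-2.221, 2.222, -0.0]
force: [-0.1, 0.7, 0.6]
width: 0.008
```

Run:
```python
from cell import viewer,status
import cv2,numpy as np
from h import *
d=viewer.get_image("top"); np.savez("pics/g.npz",**d)
im=cv2.convertScaleAbs(d["pixels"][130:250,190:340,::-1],alpha=1.5)
cv2.imwrite("pics/g.png",cv2.resize(im,(750,600),interpolation=cv2.INTER_CUBIC))
s=status.observe(); print(s["force"],s["position"],s["clock"]); 
W=world(d);x,y,z=np.moveaxis(W,-1,0)
m=(abs(x-.679)<.03)&(abs(y-.034)<.03)&(z>.11);print("head z",m.sum(),np.median(z[m]))
W=world(dict(np.load("pics/top0.npz")));x,y,z=np.moveaxis(W,-1,0)
m=(abs(x-.679)<.03)&(abs(y-.034)<.03)&(z>.11);print("before",m.sum(),np.median(z[m]))
```

```text
[ 0.54380482  0.88517982 -0.49077351] [ 0.47038184 -0.34319267  0.20951982] 23.4
head z 157 0.13865034942851695
before 156 0.13845787379495578
```

View pics/g.png

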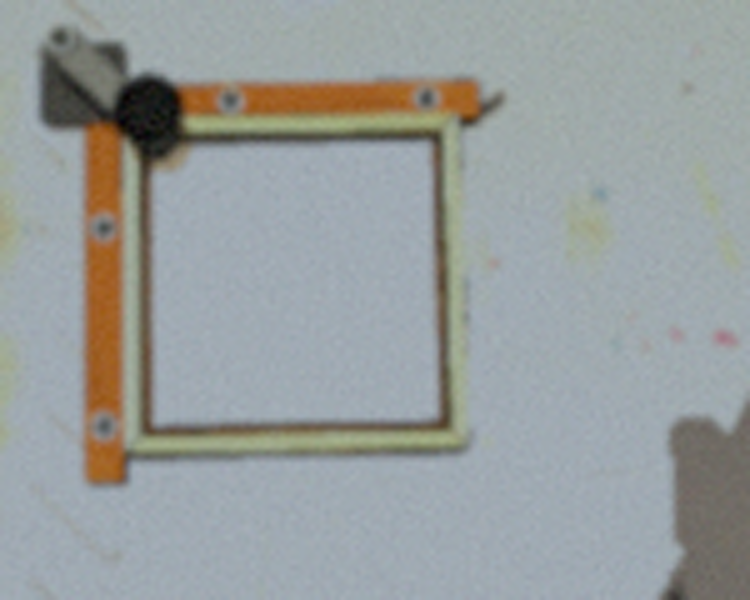

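Run:
```python
import numpy as np
from h import *
d=dict(np.load("pics/g.npz"))
f=lambda p,h: ray(d,(np.array(p)+.5)/5-.5+[190,130],h)[:2]
def line(a,b,h):
    a,b=f(a,h),f(b,h); v=b-a; print(a.round(4),b.round(4),"yaw",(np.arctan2(v[1],v[0])%(np.pi/2)).round(4))
print("panel L,B,R,T");h=.038
for a,b in [((122,180),(129,450)),((129,450),(466,447)),((458,115),(466,447)),((190,118),(458,115))]: line(a,b,h)
print("jig outer L, outer T")
line((86,150),(86,483),.026); line((200,86),(478,82),.026)
# subpixel gradient fit of edges on face-inner boundary/outer: right & bottom via depth-free intensity
g=cv2.cvtColor(d["pixels"],cv2.COLOR_RGB2LAB)[...,2].astype(float); g=cv2.GaussianBlur(g,(0,0),.8)
def edge(vert,lo,hi,c,h,w=4,sgn=0):
    P=[]
    for i in range(lo,hi):
        s=g[i,c-w:c+w+1] if vert else g[c-w:c+w+1,i]
        q=np.diff(s)*sgn; q=np.clip(q,0,None)**2
        k=c-w+.5+(q*np.arange(len(q))).sum()/q.sum()
        P.append(ray(d,(k,i) if vert else (i,k),h)[:2])
    v=cv2.fitLine(np.array(P,np.float32),cv2.DIST_HUBER,0,.001,.001).ravel()
    print("fit",np.mean(P,0).round(4),"yaw",(np.arctan2(v[1],v[0])%(np.pi/2)).round(4))
print("panel R,B (outer)");edge(True,160,212,282,.038,sgn=-1);edge(False,222,278,220,.038,sgn=-1)
print("jig L outer,T outer");edge(True,160,222,207,.026,sgn=1);edge(False,232,282,146,.026,sgn=1)
```

```text
panel L,B,R,T
[0.6654 0.0575] [0.5174 0.0537] yaw 0.0259
[0.5174 0.0537] [ 0.516  -0.1271] yaw 1.5633
[ 0.7    -0.1281] [ 0.516  -0.1271] yaw 1.5654
[0.7    0.0202] [ 0.7    -0.1281] yaw 0.0001
jig outer L, outer T
[0.6855 0.0786] [0.5009 0.0779] yaw 0.0039
[0.7216 0.0151] [ 0.7222 -0.141 ] yaw 0.0039
panel R,B (outer)
fit [ 0.6077 -0.1286] yaw 1.569
fit [ 0.5144 -0.0376] yaw 1.5696
jig L outer,T outer
fit [0.5989 0.0783] yaw 0.001
fit [ 0.7225 -0.0603] yaw 0.0124
```

```bash
python3 -c "
from cell import arm
print(arm.sign_off())"
```

```text
the job is handed in; nothing more can be done
None
```

I pushed the panel home with the open fingers, first along +x, then +y, then a short re-seat along +x. The push force read about 8 N or less at the fences. I then pressed the stamp with shut fingers to about 14.8 N at the wrist, held it for about half a second or more, and let it spring back. I handed the job in at about 23 s, with the arm clear.

Last checks:
- **Panel position:** its centre measured about 93 mm and 92 mm from the two fences, with its sides parallel to them within about 0.01 rad.
- **Panel angle:** hand-read and fitted edges disagreed. One hand-read line gave 0.026 rad, but it ran past the stamp head, where the edge is hard to see. The top-fence fit gave 0.012 rad for the stop. I trusted the other edges, which were all within about 0.008 rad of square to the table axes.
- **Stamp:** its head was back at the starting height, 138.7 mm against 138.5 mm before.
- **Tape, jar and tube:** I did not measure them again at the end. The tool was never commanded near them.

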